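Clear the kettle off the spice board and slide the jars into their wells

TASK

The kettle has been left standing on top of the wells of the wooden spice board: first lift it off by its handle and set it down gently and upright in the middle of the white trivet. Then, one after another, slide the three glass spice jars along the board, without lifting them off it or knocking them over, until each drops into a well of its own size and sits upright on the well's floor: the wide jar in the wide middle well, the two narrow jars in the two narrow wells, either way round. Leave the tagine base, the spoon and the bowl where they are.

Things in the scene. Friction and masses are not known exactly. Their poses are not given: they have to be found in the camera images.
- board: thick wooden spice board fixed to the ledge, 300 mm (its x) by 350 mm (its y) by 35 mm high, with three round wells in a row along its y at its x = +75 mm. Origin: centre of its underside (on the ledge, so its top is 35 mm above the origin); x points away from the robot give or take its yaw, z up. The floor of the wells is 19 mm above the origin.
- well_right (a point): centre of the mouth of the right-hand (board y = -105 mm), narrow round well in the board, level with the board's top; 66 mm across, 16 mm deep, flat floor, 2 mm chamfer
- well_middle (a point): centre of the mouth of the middle (board y = 0), wide round well in the board, level with the board's top; 82 mm across, 16 mm deep, flat floor, 2 mm chamfer
- well_left (a point): centre of the mouth of the left-hand (board y = +105 mm), narrow round well in the board, level with the board's top; 66 mm across, 16 mm deep, flat floor, 2 mm chamfer
- jar_large: closed, empty clear-glass spice jar, round, with a flat steel twist cap; 72 mm across the glass (straight wall from the bottom to 43 mm up), 62 mm tall in all, cap 66 mm across, about 220 g. Origin: centre of its underside, z up. It stands on the board, on the robot's side of the wells.
- jar_small_a: closed, empty clear-glass spice jar, round, with a flat steel twist cap; 56 mm across the glass (straight wall from the bottom to 43 mm up), 62 mm tall in all, cap 50 mm across, about 140 g. Origin: centre of its underside, z up. It stands on the board, on the robot's side of the wells.
- jar_small_b: closed, empty clear-glass spice jar, round, with a flat steel twist cap; 56 mm across the glass (straight wall from the bottom to 43 mm up), 62 mm tall in all, cap 50 mm across, about 140 g. Origin: centre of its underside, z up. It stands on the board, on the robot's side of the wells. Same as jar_small_a.
- kettle: small closed steel kettle, about 0.55 kg, base 110 mm and belly 120 mm across, body 84 mm high, short spout towards its x (reaching 86 mm from the axis, 45 to 82 mm up), fixed dark arched handle over the top in its y-z plane. Origin: centre of its underside, z up. It starts on the board, over the wells.
- kettle_handle (a point): middle of the top bar of the kettle's handle: a straight round bar 13 mm thick along the kettle's y, 72 mm long, 135 mm above the kettle's underside; 51 mm free below it to the kettle's top. Axes as the kettle's.
- trivet: round white ceramic trivet fixed on the ledge, 150 mm across, 12 mm high, left or right of the board. Origin: centre of its underside (its top is 12 mm above).
- tagine: bystander: open round terracotta tagine base, 184 mm across the rim, 50 mm high. Origin: centre of its underside.
- spoon: bystander: wooden spoon, 160 mm long, lying at the right, beyond tagine or trivet. Origin at its middle on the underside, x along it.
- bowl: bystander: small white ceramic bowl, 90 mm across, 50 mm high, at the left, beyond tagine or trivet. Origin: centre of its underside.
There are look-alikes about, which are no part of the job. Leave any green or turquoise look-alike of the jar_large alone.

How it is judged:
By the outcome, as a careful person would: the job done as asked, in the order asked, and still so for the second after the job is handed in, with the robot touching nothing.
It also fails if it takes over 72 s, if anything falls off the work surface, if the arm or the gripper's body presses on something with over 40 N, if the wrist force passes 120 N, or if a joint passes its speed limit or range.

ROBOT

A 7-joint arm with a two-finger parallel gripper is mounted at the origin on the work surface. World frame = base frame: x ahead of the robot, y to its left, z up, the work surface at z = 0. Lengths are in m, angles in rad, forces in N, time in s.
With the tool pointing down it reaches from about 0.35 to 0.775 m from the base axis. Payload 3.1 kg.
Tool frame: the origin (TCP) lies midway between the tips of the shut fingers; the grasp point (between the pads) lies 19 mm behind it; z points along the fingers, x is the direction in which the jaws open and shut, and the axes are right-handed (so a half turn about z gives the same grasp; the last joint's range is limited). The gripper opens to 85 mm and grips with 20 to 120 N. Pads are 22 mm wide; open, the fingers measure 114 mm over their backs; the gripper's body (76 mm by 85 mm) begins 54 mm behind the grasp point. The pads swing forward as they close: fully open they stand 13 mm farther back than shut.
Start: joints at [1.307, 0.311, 0.014, 1.512, -0.004, 1.319, -0.027], TCP at [0.121, -0.537, 0.231] pointing down, gripper open.
Joint ranges: [-2.7, 2.7], [-0.3, 1.91], [-1.27, 1.3], [0.12, 2.57], [-1.44, 4.58], [0.2, 2.03], [-3.05, 3.05]. Speed limits (rad/s): [2.79, 2.79, 3.14, 3.14, 3.14, 3.14, 3.14].

INTERFACE

Orientations are given as a 3x3 rotation matrix whose columns are the frame's x, y, z axes.
In Python, from plant import arm gives the robot as it stands.
- The arm moves only by the tool servo_tool, never from a script. Its arguments are lists of equal length, an entry for each row: "jaw": the opening, from 0 (shut) to 1 (fully open); "translation": the shift along the tool's x, y, z in mm, a list of three; "turn": the turn about the tool's z in degrees. A call has 1 to 8 rows; each row shifts and turns the commanded pose from where the row before left it, along the tool's axes as they then stand; what a row does not reach is not made up. A row lasts 1/10 s, in which the tool goes at most 50 mm and 8.59 degrees, less where a joint would pass 70% of its speed; a pose out of reach is approached as far as the arm can. A call with a gripper value outside its range is refused whole. The fingers move at their own pace and stop on an object; "grip_force" is the grip in N (left out, the last holds). Time passes only in rows, so rows that do not move let the fingers close. It gives the time, the measured TCP pose, the force and the opening at its end, in the units of the state.
- arm.sense(): the state, without advancing time (a new reading comes with each control period).
- arm.capture(name): name is "scene" or "top"; returns the picture (480x640x3 uint8, red, green, blue); there is no depth.
- arm.camera_model(name): a dict with "fov_y" (degrees; the focal length in pixels is half the picture's height over the tangent of half this angle, whatever the lens; pixels are square), "cx", "cy" (the principal point, pixels), "cam_to_world" (4x4, takes a point from camera to world coordinates). Camera axes: x right, y up, looking along -z (the intrinsics and any distortion apply to the point x, -y, -z); pixel columns grow to the right and rows downward; lengths in m; the calibration is good to about 2 mm. A picture is of the moment at which its call begins. camera_model takes no time and is no camera call.
- arm.hand_in(): hands the job in, once; it reports no verdict.
The state is a dict: "t": time; "joint_pos": joint angles; "dq": joint speeds; "joint_efforts": joint torques, N m; "tool_pos": TCP position; "tcp_rot": TCP orientation; "wrist_force": force on the tool from outside, world axes, zero at the start; "ft_torque": the same for the moment, N m; "finger_gap": finger opening in m.
Only numpy, scipy, OpenCV 4.12 (cv2) and the standard library are available. Lean on these libraries where they do the work, as an engineer would, in place of code of your own. Each camera call takes 0.05 s, during which the arm holds its last target. There are 200 camera calls.

## Working session

There is one attempt and no reset: what is moved stays moved. The work goes in short steps, Python scripts to look and compute and a tool call to move; the robot and the scene stay as the last step left them, time stands still between calls to the robot, and variables do not carry over. Pictures are saved under pics/ and viewed, about 8 in all and at most 12, crops included, and the job is handed in when it is done.

Besides the shell and the picture viewer there is one more tool, called by a JSON object that holds its "fn" and its "kwargs", one argument or row to a line. servo_tool: Moves the arm, as the interface text tells. Its arguments: {"type":"object","properties":{"jaw":{"type":"array"},"translation":{"type":"array"},"turn":{"type":"array"},"grip_force":{"type":"number"}},"required":["jaw","translation","turn"]}

```bash
ls; mkdir -p pics; python3 - <<'E'
from plant import arm
import cv2, numpy as np
for n in("scene","top"):
    cv2.imwrite(f"pics/{n}0.png",arm.capture(n)[:,:,::-1]); m=arm.camera_model(n); print(n,{k:(np.round(v,4).tolist() if not isinstance(v,str) else v) for k,v in m.items()})
s=arm.sense();print({k:np.round(v,3).tolist() for k,v in s.items()})
E
```

```text
pics
scene {'fov_y': 50.1949, 'cx': 325.3976, 'cy': 233.9634, 'cam_to_world': [[-0.696, -0.4817, 0.5325, 1.0657], [0.718, -0.4703, 0.5131, 0.5054], [0.0033, 0.7395, 0.6732, 0.8225], [0.0, 0.0, 0.0, 1.0]]}
top {'fov_y': 49.743, 'cx': 320.1155, 'cy': 245.5479, 'cam_to_world': [[0.0127, 0.9981, -0.0606, 0.4362], [-0.9999, 0.0129, 0.0027, -0.0142], [0.0035, 0.0606, 0.9982, 1.1066], [0.0, 0.0, 0.0, 1.0]]}
{'t': 0.1, 'joint_pos': [1.307, 0.312, 0.014, 1.513, -0.004, 1.319, -0.027], 'dq': [0.002, -0.002, -0.0, -0.006, -0.0, -0.001, -0.0], 'joint_efforts': [0.001, -38.085, 0.147, -23.124, 0.013, 0.008, -0.0], 'tool_pos': [0.121, -0.536, 0.23], 'tcp_rot': [[0.22, -0.975, -0.001], [-0.975, -0.22, 0.002], [-0.002, 0.0, -1.0]], 'wrist_force': [-0.526, -0.134, -0.386], 'ft_torque': [0.01, -0.031, -0.016], 'finger_gap': 0.085}
```

View pics/top0.png

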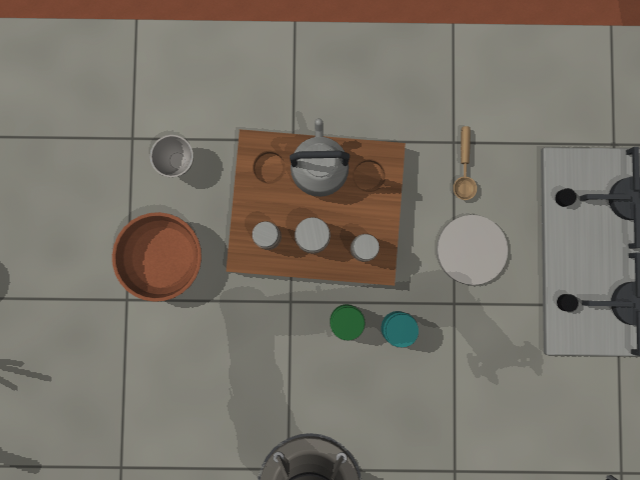

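View pics/scene0.png

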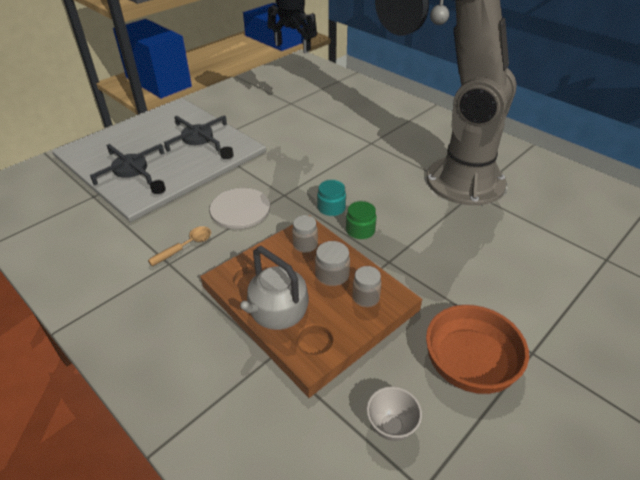

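Top view: kettle at (320,165), handle bar (291–349,157). Narrow jars are at (265,235) and (365,246), the wide jar at (312,235). The trivet is at (472,249) and the tagine at (157,257). The green (348,322) and turquoise (400,329) look-alikes are off the board, so I'll leave them alone. The only thing like the trivet is the bowl (172,156); the trivet is the flat disc.

```bash
cat > h.py <<'E'
import numpy as np, cv2
from plant import arm
def ray(n,u,v):
    m=arm.camera_model(n); T=np.array(m["cam_to_world"]); f=240/np.tan(np.radians(m["fov_y"])/2)
    d=T[:3,:3]@np.array([(u-m["cx"])/f,-(v-m["cy"])/f,-1]); return T[:3,3],d/np.linalg.norm(d)
def plane(n,u,v,z):
    o,d=ray(n,u,v); return o+d*(z-o[2])/d[2]
def tri(a,b):
    o1,d1=ray("top",*a);o2,d2=ray("scene",*b)
    t=np.linalg.lstsq(np.c_[d1,-d2],o2-o1,rcond=None)[0]; p,q=o1+t[0]*d1,o2+t[1]*d2
    return (p+q)/2,np.linalg.norm(p-q)
def pix(n,p):
    m=arm.camera_model(n);T=np.array(m["cam_to_world"]);f=240/np.tan(np.radians(m["fov_y"])/2)
    c=T[:3,:3].T@(np.array(p)-T[:3,3]); return np.array([m["cx"]+f*c[0]/-c[2],m["cy"]-f*c[1]/-c[2]])
def blob(mask,roi):
    x0,y0,x1,y1=roi; k=np.zeros(mask.shape,np.uint8);k[y0:y1,x0:x1]=mask[y0:y1,x0:x1].astype(np.uint8)*255
    c=cv2.findContours(k,cv2.RETR_EXTERNAL,cv2.CHAIN_APPROX_NONE)[0]; return max(c,key=cv2.contourArea)
def poly(n,c,z): return np.array([plane(n,*p,z)[:2] for p in c.reshape(-1,2)],np.float32)
E
python3 - <<'E'
from h import *
np.set_printoptions(precision=4,suppress=True)
T=cv2.imread("pics/top0.png");S=cv2.imread("pics/scene0.png")
h=cv2.cvtColor(T,cv2.COLOR_BGR2HSV);hs=cv2.cvtColor(S,cv2.COLOR_BGR2HSV)
wood=(h[...,1]>90)&(h[...,0]<20)
print("corner tri",tri((404.5,142.5),(203,281)),tri((396,284),(300,219)))
# trivet
mk=lambda h:(h[...,1]<25)&(h[...,2]>135)
c=blob(mk(h),(425,200,525,300));e=cv2.fitEllipse(c);cs=blob(mk(hs),(200,180,280,236));es=cv2.fitEllipse(cs);print("trivet",e,es,tri(e[0],es[0]))
p=poly("top",c,.012);print(cv2.minEnclosingCircle(p))
for r in [(245,215,285,255),(290,212,334,256),(347,228,385,265)]:
    c=blob((h[...,1]<40)&(h[...,2]>105),r); e=cv2.fitEllipse(c); p=poly("top",c,.097); print("jar",e,cv2.minEnclosingCircle(p))
c=blob(wood,(215,120,420,295));p=poly("top",c,.035);r=cv2.minAreaRect(p);print("board",r,cv2.boxPoints(r))
d=(h[...,2]<75)&(h[...,1]<90)
c=blob(d,(280,140,360,180));print("handle",cv2.minAreaRect(c),cv2.boundingRect(c))
p=poly("top",c,.17);print(cv2.minAreaRect(p))
big=cv2.resize(T[110:290,220:420],None,fx=4,fy=4,interpolation=cv2.INTER_CUBIC)[:, :800][:600]
s2=cv2.resize(S[210:390,190:430],None,fx=2.5,fy=2.5,interpolation=cv2.INTER_CUBIC)
cv2.imwrite("pics/cropt.png",cv2.resize(big,(600,450*600//600)) if 0 else big);cv2.imwrite("pics/crops.png",s2)
E
```

```text
corner tri (array([ 0.7206, -0.1906,  0.022 ]), np.float64(0.008466247204687114)) (array([ 0.4286, -0.1832,  0.0173]), np.float64(0.015193976623142456))
trivet ((472.34173583984375, 249.21600341796875), (67.83966827392578, 69.40267944335938), 130.29998779296875) ((260.515869140625, 202.57603454589844), (12.67386531829834, 15.34343433380127), 65.44377136230469) (array([ 0.4817, -0.3136,  0.0335]), np.float64(0.04948221761533141))
((0.49919331073760986, -0.33977648615837097), 0.07418682426214218)
jar ((264.4220275878906, 233.658203125), (23.637752532958984, 24.66265296936035), 62.721500396728516) ((0.5191918015480042, 0.0923529714345932), 0.024792326614260674)
jar ((311.7379150390625, 233.7018585205078), (31.876455307006836, 33.255157470703125), 84.74215698242188) ((0.5205346941947937, -0.00013213985948823392), 0.03334334120154381)
jar ((365.5434265136719, 246.28829956054688), (24.02530860900879, 25.28364372253418), 98.40476989746094) ((0.49694061279296875, -0.10585560649633408), 0.02528018318116665)
board ((0.5829790234565735, -0.00728626549243927), (0.3497057557106018, 0.29973018169403076), 85.97579193115234) [[ 0.4212 -0.1712]
 [ 0.7202 -0.1922]
 [ 0.7447  0.1566]
 [ 0.4458  0.1777]]
handle ((320.1897277832031, 158.83267211914062), (60.40190505981445, 27.816417694091797), 14.300277709960938) (290, 148, 60, 32)
((0.6521276831626892, -0.01486101746559143), (0.11061707884073257, 0.051510535180568695), 76.32538604736328)
```

View pics/cropt.png

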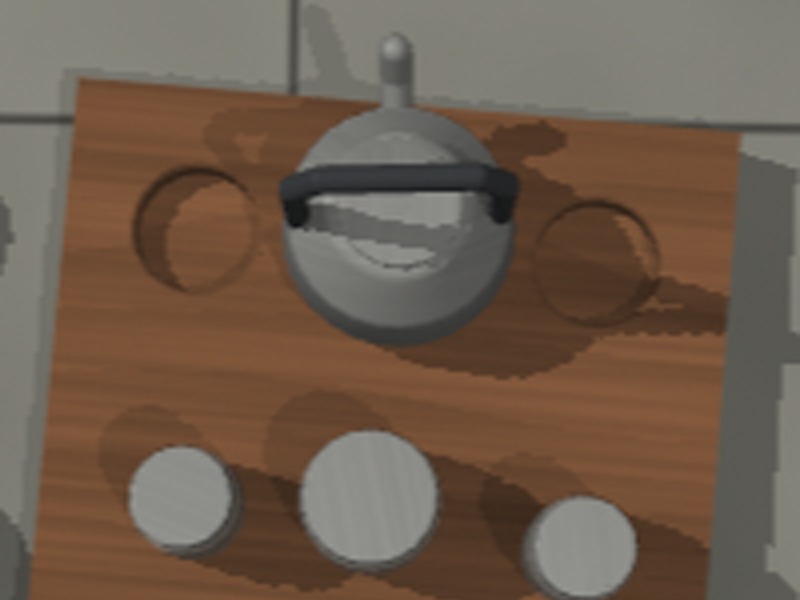

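```bash
python3 - <<'E'
from h import *
np.set_printoptions(precision=4,suppress=True)
T=cv2.imread("pics/top0.png");S=cv2.imread("pics/scene0.png")
g=T.max(2); g2=S.max(2)
cols=range(303,338,3); pts=[]
for u in cols:
    k=np.where(g[145:175,u]<75)[0]+145
    k=k[k<=k[0]+9]; pts.append((u,k.mean(),len(k)))
pts=np.array(pts);print(pts)
P=np.array([plane("top",u,v,.172)[:2] for u,v,_ in pts]);fx=np.polyfit(P[:,1],P[:,0],1);print("bar fit dx/dy",fx)
c=blob((g<75),(280,140,360,180)).reshape(-1,2);print("u ends",c[:,0].min(),c[:,0].max())
cs=blob((g2<80),(245,240,305,305)).reshape(-1,2);print("scene handle bbox",cs.min(0),cs.max(0))
print("spout tip",plane("top",220+395/4,110+45/4,.112))
for z in(.035,.09): print(plane("top",319.5,165,z))
B=np.array([.583,-.0073]);a=np.radians(-4.02);R=np.array([[np.cos(a),-np.sin(a)],[np.sin(a),np.cos(a)]])
for n,y in(("R",-.105),("M",0),("L",.105)):
    w=B+R@[.075,y]; print(n,w,pix("top",[*w,.035]),pix("scene",[*w,.035]))
for q in[(-.15,-.175),(.15,-.175),(.15,.175),(-.15,.175)]: print(pix("scene",[*(B+R@q),.035]))
for j in[(.519,.0924),(.5205,-.0001),(.497,-.1059)]: print("jar board",R.T@(np.array(j)-B),pix("scene",[*j,.097]))
print("triv",pix("scene",[.499,-.3398,.012]))
for dz in (.17,):print(pix("scene",[.65,-.0145,dz]))
E
```

```text
[[303. 154.   7.]
 [306. 154.   7.]
 [309. 154.   7.]
 [312. 154.   7.]
 [315. 154.   7.]
 [318. 154.   7.]
 [321. 154.   7.]
 [324. 154.   7.]
 [327. 154.   7.]
 [330. 154.   7.]
 [333. 154.   7.]
 [336. 153.   9.]]
bar fit dx/dy [-0.0266  0.6604]
u ends 290 350
scene handle bbox [245 247] [297 302]
spout tip [ 0.7397 -0.0111  0.112 ]
[ 0.6701 -0.0137  0.035 ]
[ 0.6581 -0.0137  0.09  ]
R [ 0.6505 -0.1173] [368.9182 174.9623] [248.508  276.7702]
M [ 0.6578 -0.0126] [318.8922 170.8134] [279.5759 305.9135]
L [0.6652 0.0922] [268.8812 166.6657] [314.3939 338.5745]
[308.6675 214.4687]
[199.5791 275.9346]
[308.1329 387.6075]
[421.9293 298.523 ]
jar board [-0.0708  0.095 ] [367.5607 274.7466]
jar board [-0.0629  0.0028] [332.3685 251.7977]
jar board [-0.0789 -0.1044] [304.3042 222.3952]
triv [239.3656 205.513 ]
[277.8189 254.8243]
```

View pics/crops.png

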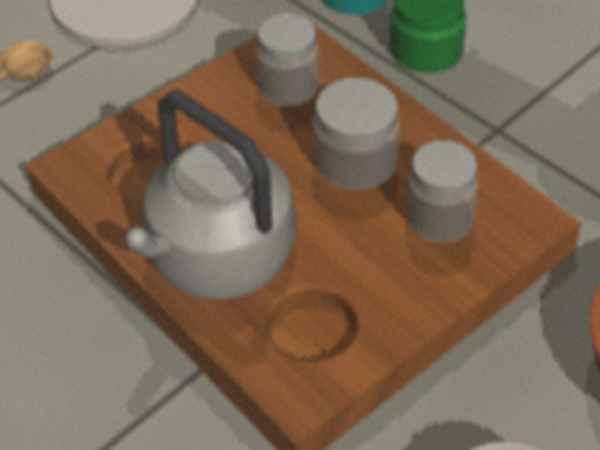

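{"fn": "servo_tool", "kwargs": {
  "jaw": [1, 1, 1, 1, 1, 1, 1, 1],
  "translation": [
    [0, 0, -3],
    [0, 0, -3],
    [0, 0, -3],
    [0, 0, -3],
    [0, 0, 0],
    [0, 0, 0],
    [0, 0, 0],
    [0, 0, 0]
  ],
  "turn": [-8.5, -8.5, -8.5, -8.5, -8.5, -8.5, -8.5, -8.5]
}}

```text
t: 0.9
tool_pos: [0.1209, -0.5361, 0.2426]
tcp_rot: [[0.988, -0.155, -0.0], [-0.155, -0.988, 0.001], [-0.001, -0.001, -1.0]]
wrist_force: [-0.2, 0.7, 0.3]
finger_gap: 0.0855
```

The crop agrees with the choice: the kettle stands over the middle well, with three steel-capped jars on the board. The predicted well and corner pixels match within about 3 px.

{"fn": "servo_tool", "kwargs": {
  "jaw": [1, 1, 1, 1, 1, 1, 1, 1],
  "translation": [
    [0, 0, 0],
    [0, 0, 0],
    [34, -32, 0],
    [34, -32, 0],
    [34, -32, 0],
    [34, -32, 0],
    [34, -32, 0],
    [34, -32, 0]
  ],
  "turn": [-5, -4.9, 0, 0, 0, 0, 0, 0]
}}

```text
t: 1.7
tool_pos: [0.3237, -0.3407, 0.243]
tcp_rot: [[1.0, 0.01, -0.001], [0.01, -1.0, 0.0], [-0.001, -0.0, -1.0]]
wrist_force: [0.4, -0.1, -0.5]
finger_gap: 0.0854
```

{"fn": "servo_tool", "kwargs": {
  "jaw": [1, 1, 1, 1, 1, 1, 1, 1],
  "translation": [
    [34, -32, 0],
    [34, -32, 0],
    [34, -32, 0],
    [34, -32, 0],
    [34, -32, 0],
    [34, -32, 0],
    [34, -32, 0],
    [34, -32, 0]
  ],
  "turn": [0, 0, 0, 0, 0, 0, 0, 0]
}}

```text
t: 2.5
tool_pos: [0.593, -0.0824, 0.2427]
tcp_rot: [[1.0, 0.01, -0.001], [0.01, -1.0, -0.0], [-0.001, 0.0, -1.0]]
wrist_force: [1.1, -0.9, 0.1]
finger_gap: 0.0854
```

{"fn": "servo_tool", "kwargs": {
  "jaw": [1, 1, 1, 1],
  "translation": [
    [34, -32, 0],
    [24, -25, 0],
    [0, 0, 0],
    [0, 0, 0]
  ],
  "turn": [0, 0, 0, 0]
}}

```text
t: 2.9
tool_pos: [0.6493, -0.0249, 0.2421]
tcp_rot: [[1.0, 0.013, -0.002], [0.013, -1.0, -0.0], [-0.002, -0.0, -1.0]]
wrist_force: [-0.6, -1.1, -0.9]
finger_gap: 0.0853
```

{"fn": "servo_tool", "kwargs": {
  "jaw": [1, 1, 1, 1, 1, 1, 1],
  "translation": [
    [11, -10, 10],
    [0, 0, 20],
    [0, 0, 20],
    [0, 0, 20],
    [0, 0, 15],
    [0, 0, 6],
    [0, 0, 0]
  ],
  "turn": [0, 0, 0, 0, 0, 0, 0]
}}

```text
t: 3.6
tool_pos: [0.6596, -0.0169, 0.151]
tcp_rot: [[1.0, 0.009, -0.002], [0.009, -1.0, -0.001], [-0.002, 0.001, -1.0]]
wrist_force: [-0.2, 0.1, 0.1]
finger_gap: 0.0853
```

{"fn": "servo_tool", "kwargs": {
  "jaw": [0, 0, 0, 0, 0, 0, 0, 0],
  "translation": [
    [0, 0, 0],
    [0, 0, 0],
    [0, 0, 0],
    [0, 0, 0],
    [0, 0, 0],
    [0, 0, 0],
    [0, 0, 0],
    [0, 0, 0]
  ],
  "turn": [0, 0, 0, 0, 0, 0, 0, 0],
  "grip_force": 60
}}

```text
t: 4.4
tool_pos: [0.6609, -0.0159, 0.1527]
tcp_rot: [[1.0, 0.011, 0.001], [0.011, -1.0, -0.0], [0.001, 0.0, -1.0]]
wrist_force: [-0.2, 0.0, 2.2]
finger_gap: 0.011
```

{"fn": "servo_tool", "kwargs": {
  "jaw": [0, 0, 0, 0, 0, 0, 0, 0],
  "translation": [
    [0, 0, 0],
    [0, 0, 0],
    [0, 0, -3],
    [0, 0, -5],
    [0, 0, -8],
    [0, 0, -12],
    [0, 0, -12],
    [0, 0, 0]
  ],
  "turn": [0, 0, 0, 0, 0, 0, 0, 0],
  "grip_force": 80
}}

```text
t: 5.2
tool_pos: [0.6623, -0.0152, 0.1957]
tcp_rot: [[1.0, 0.011, 0.006], [0.011, -1.0, 0.001], [0.006, -0.0, -1.0]]
wrist_force: [0.4, 0.4, -7.0]
finger_gap: 0.0106
```

```bash
python3 - <<'E'
from h import *
cv2.imwrite("pics/scene1.png",arm.capture("scene")[100:400,150:450,::-1].repeat(2,0).repeat(2,1));s=arm.sense();print(s["wrist_force"],s["ft_torque"],s["finger_gap"],s["tool_pos"])
E
```

```text
[ 0.28789785  0.5546864  -6.70418009] [0.00952272 0.00578139 0.00660172] 0.010664724044204082 [ 0.66172552 -0.01535597  0.19440527]
```

View pics/scene1.png

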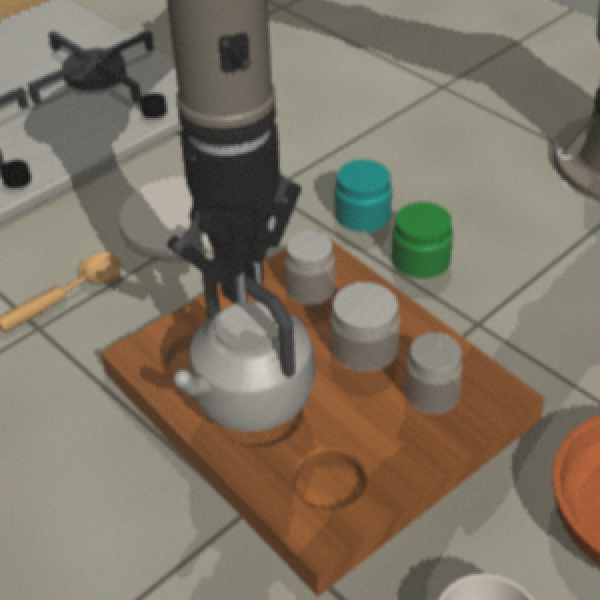

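Kettle held upright, clear of the board; load on the wrist is about 7 N.

{"fn": "servo_tool", "kwargs": {
  "jaw": [0, 0, 0, 0, 0, 0, 0, 0],
  "translation": [
    [0, 0, -15],
    [0, 0, -20],
    [-4, 8, -10],
    [-12, 22, 0],
    [-16, 31, 0],
    [-19, 38, 0],
    [-19, 38, 0],
    [-19, 38, 0]
  ],
  "turn": [0, 0, 0, 0, 0, 0, 0, 0]
}}

```text
t: 6.05
tool_pos: [0.5716, -0.1939, 0.237]
tcp_rot: [[1.0, 0.01, -0.001], [0.01, -1.0, -0.001], [-0.001, 0.001, -1.0]]
wrist_force: [0.3, -1.3, -7.4]
finger_gap: 0.0103
```

{"fn": "servo_tool", "kwargs": {
  "jaw": [0, 0, 0, 0, 0, 0, 0, 0],
  "translation": [
    [-19, 38, 0],
    [-19, 38, 0],
    [-18, 34, 0],
    [-12, 24, 0],
    [-8, 14, 0],
    [0, 0, 0],
    [0, 0, 0],
    [0, 0, 0]
  ],
  "turn": [0, 0, 0, 0, 0, 0, 0, 0]
}}

```text
t: 6.85
tool_pos: [0.501, -0.3367, 0.2375]
tcp_rot: [[1.0, 0.016, 0.002], [0.016, -1.0, 0.003], [0.002, -0.003, -1.0]]
wrist_force: [0.1, 0.7, -7.4]
finger_gap: 0.0099
```

{"fn": "servo_tool", "kwargs": {
  "jaw": [0, 0, 0, 0, 0, 0, 0, 0],
  "translation": [
    [-1, 2, 10],
    [-1, 2, 20],
    [0, 0, 25],
    [0, 0, 22],
    [0, 0, 14],
    [0, 0, 6],
    [0, 0, 2],
    [0, 0, 0]
  ],
  "turn": [0, 0, 0, 0, 0, 0, 0, 0]
}}

```text
t: 7.65
tool_pos: [0.4978, -0.3446, 0.139]
tcp_rot: [[1.0, 0.011, 0.001], [0.011, -1.0, -0.001], [0.001, 0.001, -1.0]]
wrist_force: [-0.2, -0.5, -6.3]
finger_gap: 0.0104
```

```bash
python3 - <<'E'
from h import *
cv2.imwrite("pics/scene2.png",arm.capture("scene")[100:300,150:350,::-1].repeat(3,0).repeat(3,1));s=arm.sense();print(s["wrist_force"],s["tool_pos"],s["tcp_rot"][:,2])
E
```

```text
[ 0.92093668 -1.23628211 -6.52319158] [ 0.49793361 -0.3448187   0.13945501] [ 0.0020735  -0.00124679 -0.99999707]
```

View pics/scene2.png

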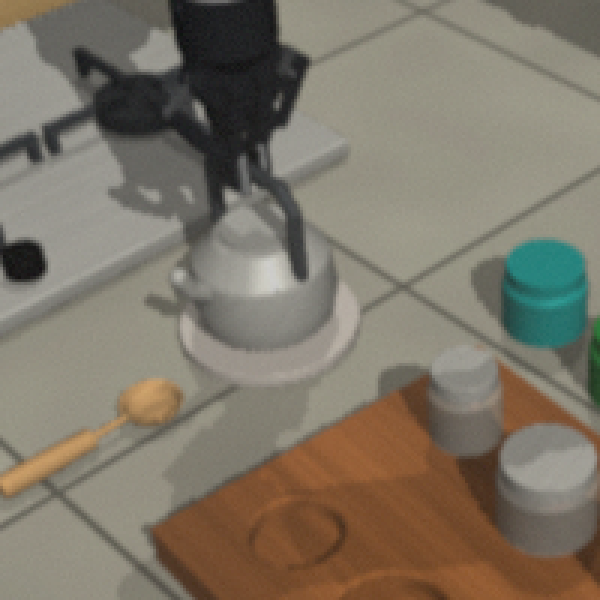

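Kettle hovers upright over the trivet, slightly off in y; shift by 4 mm and lower gently.

{"fn": "servo_tool", "kwargs": {
  "jaw": [0, 0, 0, 0, 0, 0],
  "translation": [
    [1, -2, 0],
    [0, -2, 2],
    [0, 0, 2],
    [0, 0, 2],
    [0, 0, 1.5],
    [0, 0, 0]
  ],
  "turn": [0, 0, 0, 0, 0, 0]
}}

```text
t: 8.3
tool_pos: [0.4976, -0.3405, 0.1303]
tcp_rot: [[1.0, 0.01, -0.001], [0.01, -1.0, 0.0], [-0.001, -0.0, -1.0]]
wrist_force: [-0.3, 0.5, -7.2]
finger_gap: 0.0106
```

{"fn": "servo_tool", "kwargs": {
  "jaw": [0, 0],
  "translation": [
    [0, 0, 1],
    [0, 0, 0]
  ],
  "turn": [0, 0]
}}

```text
t: 8.5
tool_pos: [0.498, -0.3407, 0.1299]
tcp_rot: [[1.0, 0.011, 0.0], [0.011, -1.0, -0.0], [0.0, 0.0, -1.0]]
wrist_force: [0.5, -0.6, -6.6]
finger_gap: 0.0103
```

Not yet in contact; creep down.

{"fn": "servo_tool", "kwargs": {
  "jaw": [0, 0, 0, 0],
  "translation": [
    [0, 0, 1],
    [0, 0, 1],
    [0, 0, 0],
    [0, 0, 0]
  ],
  "turn": [0, 0, 0, 0]
}}

```text
t: 8.9
tool_pos: [0.4981, -0.3411, 0.1297]
tcp_rot: [[1.0, 0.01, 0.001], [0.01, -1.0, -0.002], [0.001, 0.002, -1.0]]
wrist_force: [-4.6, 1.4, 4.6]
finger_gap: 0.0104
```

{"fn": "servo_tool", "kwargs": {
  "jaw": [0, 0.15, 0.3, 0.6, 1, 1, 1, 1],
  "translation": [
    [0, 0, -1],
    [0, 0, 0],
    [0, 0, 0],
    [0, 0, 0],
    [0, 0, 0],
    [0, 0, 0],
    [0, 0, 0],
    [0, 0, 0]
  ],
  "turn": [0, 0, 0, 0, 0, 0, 0, 0]
}}

```text
t: 9.7
tool_pos: [0.4981, -0.3405, 0.1288]
tcp_rot: [[1.0, 0.011, 0.0], [0.011, -1.0, -0.0], [0.0, 0.0, -1.0]]
wrist_force: [1.1, -0.4, 1.0]
finger_gap: 0.0853
```

{"fn": "servo_tool", "kwargs": {
  "jaw": [1, 1, 1, 1, 1, 1],
  "translation": [
    [0, 0, -6],
    [0, 0, -15],
    [0, 0, -30],
    [0, 0, -30],
    [0, 0, -15],
    [0, 0, 0]
  ],
  "turn": [0, 0, 0, 0, 0, 0]
}}

```text
t: 10.3
tool_pos: [0.4999, -0.3412, 0.2284]
tcp_rot: [[1.0, 0.011, 0.006], [0.011, -1.0, -0.004], [0.006, 0.004, -1.0]]
wrist_force: [1.4, -0.5, -0.1]
finger_gap: 0.0853
```

```bash
python3 - <<'E'
from h import *
a=arm.capture("top")[:,:,::-1];b=arm.capture("scene")[:,:,::-1]
cv2.imwrite("pics/t3.png",a);cv2.imwrite("pics/s3.png",b)
g=np.vstack([cv2.resize(b[120:280,150:450],(600,320)),cv2.resize(a[140:275,250:550],(600,270))]);cv2.imwrite("pics/both3.png",g)
E
```

```text
(no output)
```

View pics/both3.png

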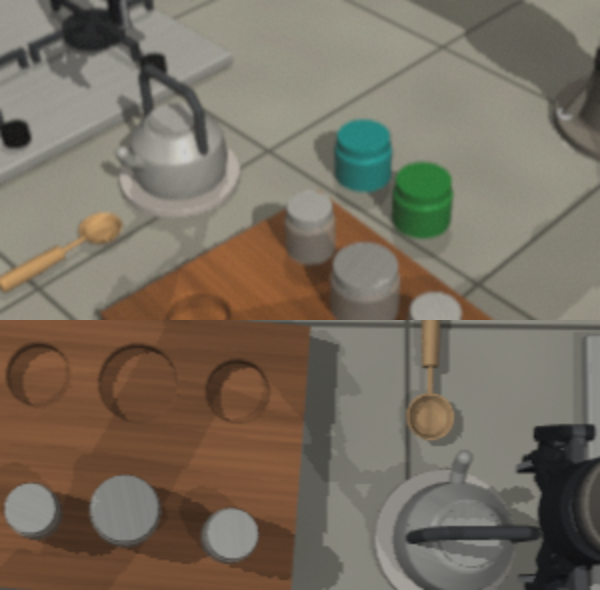

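Kettle sits upright and centred on the trivet, with about 10 mm of rim showing all round. All three wells are now open, at (269,167.5), (319,172) and (368.5,175.5), about 1 px from prediction. Next is the right-hand narrow jar.

{"fn": "servo_tool", "kwargs": {
  "jaw": [1, 1, 1, 1, 1, 1, 1, 1],
  "translation": [
    [0, -25, 0],
    [0, -45, 0],
    [0, -45, 0],
    [0, -45, 0],
    [0, -45, 0],
    [0, -30, 10],
    [0, 0, 20],
    [0, 0, 20]
  ],
  "turn": [0, 0, 0, 0, 0, 0, 0, 0]
}}

```text
t: 11.2
tool_pos: [0.4946, -0.1038, 0.1732]
tcp_rot: [[1.0, 0.014, -0.002], [0.014, -1.0, 0.0], [-0.002, -0.0, -1.0]]
wrist_force: [-0.1, -1.0, -0.7]
finger_gap: 0.0857
```

{"fn": "servo_tool", "kwargs": {
  "jaw": [1, 1],
  "translation": [
    [0, 0, 20],
    [0, 0, 0]
  ],
  "turn": [0, 0]
}}

```text
t: 11.4
tool_pos: [0.4916, -0.1052, 0.1507]
tcp_rot: [[1.0, 0.011, -0.009], [0.011, -1.0, 0.002], [-0.009, -0.002, -1.0]]
wrist_force: [-0.8, 0.1, -0.7]
finger_gap: 0.0854
```

{"fn": "servo_tool", "kwargs": {
  "jaw": [1, 1, 1, 1, 1, 1, 1],
  "translation": [
    [3, 0, 20],
    [0, 0, 25],
    [0, 0, 25],
    [0, 0, 20],
    [0, 0, 12],
    [0, 0, 6],
    [0, 0, 0]
  ],
  "turn": [0, 0, 0, 0, 0, 0, 0]
}}

```text
t: 12.1
tool_pos: [0.4982, -0.1055, 0.0465]
tcp_rot: [[1.0, 0.011, -0.001], [0.011, -1.0, 0.0], [-0.001, -0.0, -1.0]]
wrist_force: [-0.2, 0.1, -0.7]
finger_gap: 0.0856
```

{"fn": "servo_tool", "kwargs": {
  "jaw": [1, 0.8, 0.7, 0.6, 0.4, 0.2, 0, 0],
  "translation": [
    [0, 0, 3],
    [0, 0, 0],
    [0, 0, 0],
    [0, 0, 0],
    [0, 0, 0],
    [0, 0, 0],
    [0, 0, 0],
    [0, 0, 0]
  ],
  "turn": [0, 0, 0, 0, 0, 0, 0, 0],
  "grip_force": 25
}}

```text
t: 12.9
tool_pos: [0.4986, -0.1056, 0.0446]
tcp_rot: [[1.0, 0.011, 0.0], [0.011, -1.0, -0.001], [0.0, 0.001, -1.0]]
wrist_force: [-1.9, 0.2, 5.5]
finger_gap: 0.0549
```

{"fn": "servo_tool", "kwargs": {
  "jaw": [0, 0, 0, 0, 0, 0, 0, 0],
  "translation": [
    [8, 0.7, 0],
    [15, 1.3, 0],
    [15, 1.3, 0],
    [15, 1.3, 0],
    [15, 1.3, 0],
    [15, 1.3, 0],
    [15, 1.3, 0],
    [15, 1.3, 0]
  ],
  "turn": [0, 0, 0, 0, 0, 0, 0, 0]
}}

```text
t: 13.7
tool_pos: [0.6088, -0.1139, 0.0444]
tcp_rot: [[1.0, 0.011, -0.007], [0.011, -1.0, -0.0], [-0.007, 0.0, -1.0]]
wrist_force: [-8.2, 0.7, 10.8]
finger_gap: 0.0553
```

{"fn": "servo_tool", "kwargs": {
  "jaw": [0, 0, 0, 0, 0, 0],
  "translation": [
    [13, 1.3, 0],
    [13, 1.3, 0],
    [8, 0.7, 0],
    [5, 0.5, 0],
    [0, 0, 0],
    [0, 0, 0]
  ],
  "turn": [0, 0, 0, 0, 0, 0]
}}

```text
t: 14.3
tool_pos: [0.6501, -0.1174, 0.0429]
tcp_rot: [[1.0, 0.011, -0.001], [0.011, -1.0, 0.0], [-0.001, -0.0, -1.0]]
wrist_force: [0.3, 0.8, -2.3]
finger_gap: 0.0551
```

{"fn": "servo_tool", "kwargs": {
  "jaw": [0, 0, 0, 0],
  "translation": [
    [0, 0, 3],
    [0, 0, 3],
    [0, 0, 3],
    [0, 0, 0]
  ],
  "turn": [0, 0, 0, 0]
}}

```text
t: 14.7
tool_pos: [0.6499, -0.1175, 0.0339]
tcp_rot: [[1.0, 0.011, -0.002], [0.011, -1.0, 0.0], [-0.002, -0.0, -1.0]]
wrist_force: [0.1, -0.2, -2.5]
finger_gap: 0.0551
```

{"fn": "servo_tool", "kwargs": {
  "jaw": [0.75, 0.8, 0.9, 1, 1, 1],
  "translation": [
    [0, 0, 0],
    [0, 0, 0],
    [0, 0, 0],
    [0, 0, 0],
    [0, 0, 0],
    [0, 0, 0]
  ],
  "turn": [0, 0, 0, 0, 0, 0]
}}

```text
t: 15.3
tool_pos: [0.6506, -0.1175, 0.0349]
tcp_rot: [[1.0, 0.011, 0.0], [0.011, -1.0, -0.0], [0.0, 0.0, -1.0]]
wrist_force: [-0.2, -0.3, -0.3]
finger_gap: 0.0854
```

{"fn": "servo_tool", "kwargs": {
  "jaw": [1, 1, 1, 1, 1, 1],
  "translation": [
    [0, 0, -5],
    [0, 0, -15],
    [0, 0, -25],
    [0, 0, -25],
    [0, 0, -25],
    [0, 0, -15]
  ],
  "turn": [0, 0, 0, 0, 0, 0]
}}

```text
t: 15.9
tool_pos: [0.6521, -0.1173, 0.1488]
tcp_rot: [[1.0, 0.011, 0.005], [0.011, -1.0, -0.0], [0.005, 0.001, -1.0]]
wrist_force: [0.5, -0.2, -1.2]
finger_gap: 0.0852
```

{"fn": "servo_tool", "kwargs": {
  "jaw": [1, 1, 1, 1, 1, 1, 1],
  "translation": [
    [-15, -14, 0],
    [-30, -27, 0],
    [-35, -32, 0],
    [-30, -27, 0],
    [-20, -18.6, 0],
    [0, 0, 0],
    [0, 0, 0]
  ],
  "turn": [0, 0, 0, 0, 0, 0, 0]
}}

```text
t: 16.6
tool_pos: [0.5195, -0.0002, 0.1456]
tcp_rot: [[1.0, 0.012, 0.001], [0.012, -1.0, -0.001], [0.001, 0.001, -1.0]]
wrist_force: [1.4, -0.3, -0.3]
finger_gap: 0.0853
```

```bash
python3 - <<'E'
from h import *
np.set_printoptions(precision=4,suppress=True)
b=arm.capture("scene")[:,:,::-1];a=arm.capture("top")[:,:,::-1]
cv2.imwrite("pics/t4.png",a);cv2.imwrite("pics/s4.png",b)
cv2.imwrite("pics/v4.png",np.vstack([cv2.resize(b[200:360,190:440],(750,480)) [:, :],]))
R=[.650,-.1173]
for z in(.081,.097): print(z,pix("scene",[*R,z]))
print(arm.sense()["tool_pos"])
E
```

```text
0.081 [246.4662 261.1689]
0.097 [245.6662 255.5638]
[ 0.5203 -0.0016  0.1451]
```

View pics/v4.png

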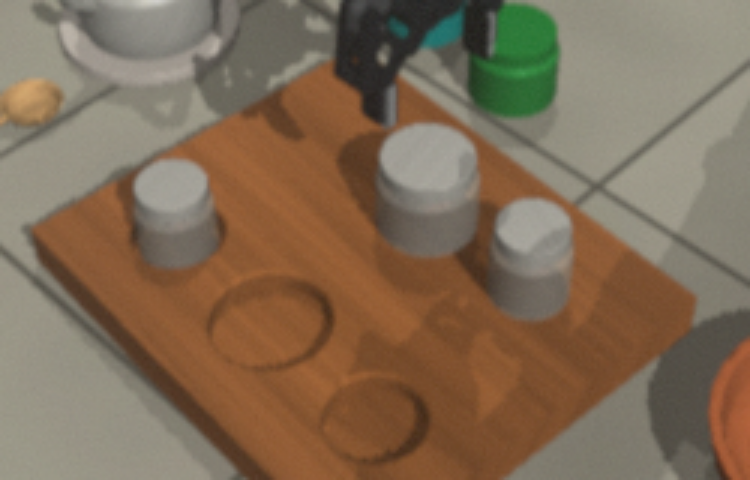

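First jar's cap is at crop (172,187), i.e. full-picture (247,262). The prediction is (246,261) if seated and (246,256) if perched, so it is seated. Next is the wide jar.

{"fn": "servo_tool", "kwargs": {
  "jaw": [1, 1, 1, 1],
  "translation": [
    [0, -1, 15],
    [0, 0, 20],
    [0, 0, 8],
    [0, 0, 0]
  ],
  "turn": [0, 0, 0, 0]
}}

```text
t: 17.1
tool_pos: [0.5187, -0.0003, 0.1004]
tcp_rot: [[1.0, 0.009, -0.003], [0.009, -1.0, 0.0], [-0.003, -0.0, -1.0]]
wrist_force: [-0.2, 0.1, 0.9]
finger_gap: 0.0858
```

{"fn": "servo_tool", "kwargs": {
  "jaw": [1, 1, 1, 1, 1, 1, 1, 1],
  "translation": [
    [1, 0, 0],
    [0, 0, 8],
    [0, 0, 10],
    [0, 0, 12],
    [0, 0, 12],
    [0, 0, 10],
    [0, 0, 6],
    [0, 0, 0]
  ],
  "turn": [0, 0, 0, 0, 0, 0, 0, 0]
}}

```text
t: 17.9
tool_pos: [0.5193, 0.0008, 0.0425]
tcp_rot: [[1.0, 0.011, -0.002], [0.011, -1.0, 0.0], [-0.002, -0.0, -1.0]]
wrist_force: [-0.2, 0.7, -0.1]
finger_gap: 0.0858
```

{"fn": "servo_tool", "kwargs": {
  "jaw": [0.9, 0.8, 0.6, 0.4, 0.2, 0],
  "translation": [
    [0, 0, 0],
    [0, 0, 0],
    [0, 0, 0],
    [0, 0, 0],
    [0, 0, 0],
    [0, 0, 0]
  ],
  "turn": [0, 0, 0, 0, 0, 0],
  "grip_force": 30
}}

```text
t: 18.5
tool_pos: [0.521, 0.0009, 0.0444]
tcp_rot: [[1.0, 0.011, 0.002], [0.011, -1.0, 0.0], [0.002, -0.0, -1.0]]
wrist_force: [0.8, 0.3, 3.3]
finger_gap: 0.0707
```

{"fn": "servo_tool", "kwargs": {
  "jaw": [0, 0, 0, 0, 0, 0, 0, 0],
  "translation": [
    [8, 0.8, 0],
    [15, 1.5, 0],
    [15, 1.5, 0],
    [15, 1.5, 0],
    [15, 1.5, 0],
    [15, 1.5, 0],
    [15, 1.5, 0],
    [12, 1.2, 0]
  ],
  "turn": [0, 0, 0, 0, 0, 0, 0, 0]
}}

```text
t: 19.3
tool_pos: [0.6264, -0.008, 0.0442]
tcp_rot: [[1.0, 0.012, -0.01], [0.012, -1.0, 0.0], [-0.01, -0.0, -1.0]]
wrist_force: [-10.5, 0.3, 12.6]
finger_gap: 0.0708
```

{"fn": "servo_tool", "kwargs": {
  "jaw": [0, 0, 0, 0, 0],
  "translation": [
    [12, 1.3, 0],
    [10, 1, 0],
    [4, 0.6, 0],
    [0, 0, 0],
    [0, 0, 0]
  ],
  "turn": [0, 0, 0, 0, 0]
}}

```text
t: 19.8
tool_pos: [0.6556, -0.0122, 0.0425]
tcp_rot: [[1.0, 0.01, -0.002], [0.01, -1.0, -0.0], [-0.002, 0.0, -1.0]]
wrist_force: [-0.5, 0.3, -3.5]
finger_gap: 0.0707
```

{"fn": "servo_tool", "kwargs": {
  "jaw": [0, 0, 0, 0, 0],
  "translation": [
    [1.5, -0.5, 0],
    [0, 0, 3],
    [0, 0, 3],
    [0, 0, 3],
    [0, 0, 0]
  ],
  "turn": [0, 0, 0, 0, 0]
}}

```text
t: 20.3
tool_pos: [0.6573, -0.0113, 0.0339]
tcp_rot: [[1.0, 0.011, -0.002], [0.011, -1.0, -0.0], [-0.002, 0.0, -1.0]]
wrist_force: [0.3, -1.0, -2.8]
finger_gap: 0.0708
```

{"fn": "servo_tool", "kwargs": {
  "jaw": [0.9, 1, 1, 1, 1],
  "translation": [
    [0, 0, 0],
    [0, 0, 0],
    [0, 0, 0],
    [0, 0, 0],
    [0, 0, 0]
  ],
  "turn": [0, 0, 0, 0, 0]
}}

```text
t: 20.8
tool_pos: [0.6581, -0.0111, 0.0351]
tcp_rot: [[1.0, 0.011, 0.0], [0.011, -1.0, -0.0], [0.0, 0.0, -1.0]]
wrist_force: [-0.0, -0.8, -0.9]
finger_gap: 0.0853
```

{"fn": "servo_tool", "kwargs": {
  "jaw": [1, 1, 1, 1, 1, 1],
  "translation": [
    [0, 0, -5],
    [0, 0, -10],
    [0, 0, -25],
    [0, 0, -30],
    [0, 0, -25],
    [0, 0, -15]
  ],
  "turn": [0, 0, 0, 0, 0, 0]
}}

```text
t: 21.4
tool_pos: [0.6594, -0.0108, 0.1485]
tcp_rot: [[1.0, 0.011, 0.005], [0.011, -1.0, 0.0], [0.005, -0.0, -1.0]]
wrist_force: [1.1, -0.5, 0.2]
finger_gap: 0.0852
```

{"fn": "servo_tool", "kwargs": {
  "jaw": [1, 1, 1, 1, 1, 1, 1],
  "translation": [
    [-15, -11, 0],
    [-30, -22, 0],
    [-35, -26, 0],
    [-35, -26, 0],
    [-20, -16, 0],
    [0, 0, 0],
    [0, 0, 0]
  ],
  "turn": [0, 0, 0, 0, 0, 0, 0]
}}

```text
t: 22.1
tool_pos: [0.5219, 0.0884, 0.1452]
tcp_rot: [[1.0, 0.012, 0.001], [0.012, -1.0, -0.001], [0.001, 0.001, -1.0]]
wrist_force: [0.1, -1.0, 0.7]
finger_gap: 0.0852
```

```bash
python3 - <<'E'
from h import *
np.set_printoptions(precision=4,suppress=True)
b=arm.capture("scene")[:,:,::-1]
cv2.imwrite("pics/v5.png",cv2.resize(b[200:360,190:440],(750,480)))
for z in(.081,.097): print(z,pix("scene",[.6573,-.0126,z]))
print(arm.sense()["tool_pos"])
E
```

```text
0.081 [278.3951 290.2793]
0.097 [277.9016 284.6646]
[0.5226 0.0875 0.1451]
```

View pics/v5.png

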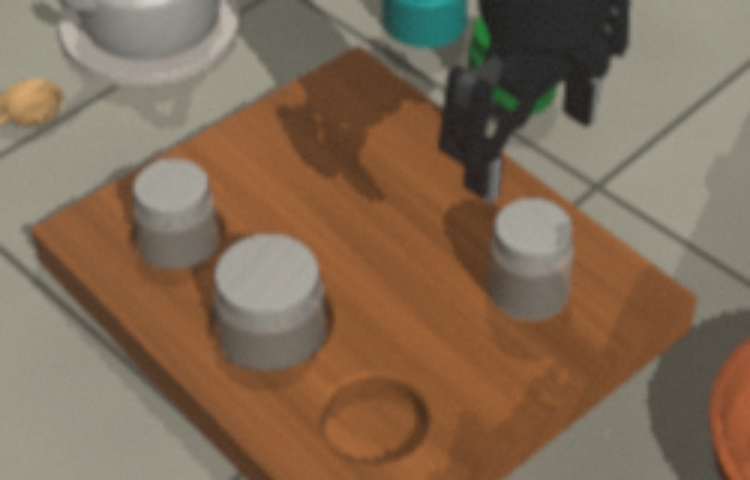

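Wide jar's cap is at (279,291) in the full picture, against (278,290) predicted for seated. Last narrow jar.

{"fn": "servo_tool", "kwargs": {
  "jaw": [1, 1, 1, 1, 1, 1, 1, 1],
  "translation": [
    [-3, -4.5, 15],
    [0, 0, 20],
    [0, 0, 20],
    [0, 0, 20],
    [0, 0, 15],
    [0, 0, 8],
    [0, 0, 4],
    [0, 0, 0]
  ],
  "turn": [0, 0, 0, 0, 0, 0, 0, 0]
}}

```text
t: 22.95
tool_pos: [0.5193, 0.0924, 0.0426]
tcp_rot: [[1.0, 0.01, -0.0], [0.01, -1.0, -0.0], [-0.0, 0.0, -1.0]]
wrist_force: [-0.7, -1.7, 0.1]
finger_gap: 0.0856
```

{"fn": "servo_tool", "kwargs": {
  "jaw": [0.8, 0.7, 0.6, 0.4, 0.2, 0, 0],
  "translation": [
    [0, 0, 0],
    [0, 0, 0],
    [0, 0, 0],
    [0, 0, 0],
    [0, 0, 0],
    [0, 0, 0],
    [0, 0, 0]
  ],
  "turn": [0, 0, 0, 0, 0, 0, 0],
  "grip_force": 25
}}

```text
t: 23.65
tool_pos: [0.5197, 0.093, 0.0438]
tcp_rot: [[1.0, 0.011, 0.002], [0.011, -1.0, 0.0], [0.002, -0.0, -1.0]]
wrist_force: [-0.5, -0.7, 6.7]
finger_gap: 0.0553
```

{"fn": "servo_tool", "kwargs": {
  "jaw": [0, 0, 0, 0, 0, 0, 0, 0],
  "translation": [
    [8, 0.1, 0],
    [15, 0.2, 0],
    [15, 0.2, 0],
    [15, 0.2, 0],
    [15, 0.2, 0],
    [15, 0.2, 0],
    [15, 0.2, 0],
    [15, 0.2, 0]
  ],
  "turn": [0, 0, 0, 0, 0, 0, 0, 0]
}}

```text
t: 24.45
tool_pos: [0.6282, 0.0941, 0.0437]
tcp_rot: [[1.0, 0.012, -0.008], [0.012, -1.0, 0.0], [-0.008, -0.0, -1.0]]
wrist_force: [-9.2, -0.1, 11.6]
finger_gap: 0.0554
```

{"fn": "servo_tool", "kwargs": {
  "jaw": [0, 0, 0, 0, 0, 0],
  "translation": [
    [12, 0.2, 0],
    [10, 0, 0],
    [7, 0, 0],
    [3.5, 0, 0],
    [0, 0, 0],
    [0, 0, 0]
  ],
  "turn": [0, 0, 0, 0, 0, 0]
}}

```text
t: 25.05
tool_pos: [0.6639, 0.0922, 0.0418]
tcp_rot: [[1.0, 0.01, -0.001], [0.01, -1.0, -0.001], [-0.001, 0.001, -1.0]]
wrist_force: [-0.2, -0.5, -1.2]
finger_gap: 0.0552
```

{"fn": "servo_tool", "kwargs": {
  "jaw": [0, 0, 0, 0],
  "translation": [
    [0.5, 0, 2],
    [0, 0, 3],
    [0, 0, 3],
    [0, 0, 0]
  ],
  "turn": [0, 0, 0, 0]
}}

```text
t: 25.45
tool_pos: [0.6642, 0.0924, 0.0338]
tcp_rot: [[1.0, 0.011, -0.002], [0.011, -1.0, -0.0], [-0.002, 0.0, -1.0]]
wrist_force: [-0.0, 1.3, -0.8]
finger_gap: 0.0556
```

Free in the well; release, rise, and draw back for a clear view.

{"fn": "servo_tool", "kwargs": {
  "jaw": [0.75, 0.8, 0.9, 1, 1, 1],
  "translation": [
    [0, 0, 0],
    [0, 0, 0],
    [0, 0, 0],
    [0, 0, 0],
    [0, 0, 0],
    [0, 0, 0]
  ],
  "turn": [0, 0, 0, 0, 0, 0]
}}

```text
t: 26.05
tool_pos: [0.6649, 0.0927, 0.0349]
tcp_rot: [[1.0, 0.011, 0.0], [0.011, -1.0, -0.0], [0.0, 0.0, -1.0]]
wrist_force: [-0.2, -0.1, -0.0]
finger_gap: 0.0853
```

{"fn": "servo_tool", "kwargs": {
  "jaw": [1, 1, 1, 1, 1, 1, 1],
  "translation": [
    [0, 0, -5],
    [0, 0, -10],
    [0, 0, -25],
    [0, 0, -30],
    [0, 0, -30],
    [0, 0, -30],
    [0, 0, -20]
  ],
  "turn": [0, 0, 0, 0, 0, 0, 0]
}}

```text
t: 26.75
tool_pos: [0.6659, 0.0933, 0.1889]
tcp_rot: [[1.0, 0.011, 0.005], [0.011, -1.0, 0.001], [0.005, -0.001, -1.0]]
wrist_force: [0.6, 0.4, 1.2]
finger_gap: 0.0852
```

{"fn": "servo_tool", "kwargs": {
  "jaw": [1, 1, 1, 1, 1, 1, 1],
  "translation": [
    [-20, 0, 0],
    [-40, 0, 0],
    [-45, 0, 0],
    [-45, 0, 0],
    [-45, 0, 0],
    [-25, 0, 0],
    [0, 0, 0]
  ],
  "turn": [0, 0, 0, 0, 0, 0, 0]
}}

```text
t: 27.45
tool_pos: [0.4414, 0.0907, 0.1856]
tcp_rot: [[1.0, 0.013, -0.0], [0.013, -1.0, -0.003], [-0.001, 0.003, -1.0]]
wrist_force: [0.6, 0.3, -0.4]
finger_gap: 0.0853
```

```bash
python3 - <<'E'
from h import *
np.set_printoptions(precision=4,suppress=True)
b=arm.capture("scene")[:,:,::-1];a=arm.capture("top")[:,:,::-1];cv2.imwrite("pics/t6.png",a)
cv2.imwrite("pics/v6.png",cv2.resize(b[130:450,120:540],(787,600)))
for z in(.081,.097): print(z,pix("scene",[.6647,.0922,z]))
print(arm.sense()["tool_pos"])
h=cv2.cvtColor(a,cv2.COLOR_BGR2HSV);m=(h[...,1]<40)&(h[...,2]>105)
for n,w,r in(("R",(.6505,-.1173),16),("M",(.6578,-.0126),22),("L",(.6652,.0922),16)):
    u,v=pix("top",[*w,.081]).astype(int)
    c=blob(m,(u-r-4,v-r-4,u+r+4,v+r+4)); print(n,cv2.minEnclosingCircle(poly("top",c,.081)),w)
E
```

```text
0.081 [314.3017 323.0792]
0.097 [314.2002 317.4964]
[0.4455 0.0904 0.186 ]
R ((0.6495241522789001, -0.1165861114859581), 0.02585136890411377) (0.6505, -0.1173)
M ((0.65622478723526, -0.011332863010466099), 0.03413451090455055) (0.6578, -0.0126)
L ((0.6628028750419617, 0.09183143079280853), 0.025143982842564583) (0.6652, 0.0922)
```

View pics/v6.png

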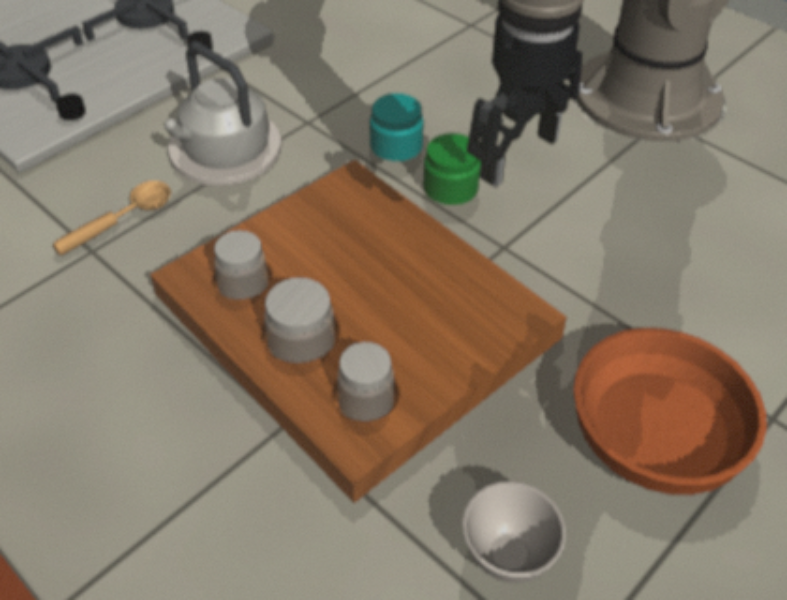

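All three jars are seated upright: the last cap is at (315,324), against (314,323) predicted for seated. The kettle is on the trivet and the bystanders haven't moved.

```bash
python3 -c "
from plant import arm
print(arm.hand_in())"
```

```text
the job is handed in; nothing more can be done
None
```

The job is done and handed in, at about 27.5 s of robot time. I lifted the kettle by its handle and lowered it gently onto the trivet. Then I gripped each jar and slid it along the board to its well, lowered it partway in and let go so it dropped to the floor.

**Jars:** the last camera checks put all three cap centres within about 2.5 mm of their well centres. Their heights match jars seated on the well floors, within about 1 px in the scene view (a jar perched on the rim would be about 6 px off).

**Kettle:** it stands upright near the middle of the trivet, within about 2 mm going by the gripper's position at release. I did not re-measure it in the images.

**Rest of the scene:** the tagine, spoon, bowl and the green and turquoise jars looked unmoved in the last picture. The largest wrist force reported was about 16 N.

**Disagreements:** early on, the automatic trivet outline in the scene view and the hand-picked board corners did not agree between the two cameras. I used the top view instead, which gave the board and trivet their stated sizes. The gripper also read 1–2 mm narrower than the true widths.

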